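# Open the dust damper, then hold a moulding strip in the bench hook

## Robot

A 6-joint arm with a two-finger parallel gripper is mounted at the origin on the work surface. World frame = base frame: x ahead of the robot, y to its left, z up, the work surface at z = 0. Lengths are in mm, angles in rad, forces in N, time in s.
With the tool pointing down it reaches from about 275 to 1000 mm from the base axis. Payload 8.4 kg.
Tool frame: the origin (TCP) lies midway between the tips of the shut fingers; the grasp point (between the pads) lies 19 mm behind it; z points along the fingers, y is the direction in which the jaws open and shut (so a half turn about z gives the same grasp; the last joint's range is limited). The gripper opens to 85 mm and grips with 20 to 120 N. Pads are 22 mm wide; open, the fingers measure 114 mm over their backs; the gripper's body (76 mm by 85 mm) begins 54 mm behind the grasp point. The pads swing forward as they close: fully open they stand 13 mm farther back than shut.
Start: joints at [1.185, 0.353, 1.633, -0, 1.155, -0.002], TCP at [234.028, 579.533, 231.281] pointing down, gripper open.
Joint ranges: [-2.63, 2.63], [-0.92, 2.1], [0.06, 2.66], [-1.3, 4.44], [0, 2.69], [-3.02, 3.02]. Speed limits (rad/s): [2.22, 2.22, 2.79, 3.14, 3.14, 3.14].

## Interface

Orientations are given as [roll, pitch, yaw] about the fixed x, y, z axes, in that order (R = Rz(yaw) Ry(pitch) Rx(roll)).
In Python, from rig import r gives the robot as it stands.
- The arm moves only by the tool play_rows, never from a script. Its argument "moves" is a list of rows, each a list of 3 entries, a list of its own where there are three numbers: the turn, a rotation vector about the tool's x, y, z in degrees, then the shift along the tool's x, y, z in mm, then the opening, from 0 (shut) to 1 (fully open). A call has 1 to 20 rows; each row is the pose to reach, as a shift and turn from the pose measured when the call began, along the tool's axes at that moment; what a row does not reach only later rows make up. A row lasts 1/10 s, in which the tool goes at most 50 mm and 8.59 degrees, less where a joint would pass 70% of its speed; a pose out of reach is approached as far as the arm can. A call with a gripper value outside its range is refused whole. The fingers move at their own pace and stop on an object; "newtons" is the grip in N (left out, the last holds). Time passes only in rows, so rows that repeat a pose let the fingers close. It gives the time, the measured TCP pose, the force and the opening at its end, in the units of the state.
- r.sense(): the state, without advancing time (a new reading comes with each control period).
- r.grab_frame(name): name is "scene" or "top" or "wrist"; returns a dict with "color" (384x512x3 uint8, red, green, blue), "K" (3x3 intrinsics, pixels), "rvec" (rotation vector, rad) and "tvec" (3), from world to camera coordinates, as OpenCV has them; the wrist camera has in their place "T_tool_cam" (4x4, takes a point from camera to tool coordinates, whose origin is the TCP and whose axes are the flange's). Camera axes: x right, y down, z forward; pixel columns grow to the right and rows downward; lengths in mm; the calibration is good to about 2 mm. A picture is of the moment at which its call begins: read the wrist's pose just before it. There is no depth.
- r.sign_off(): hands the job in, once; it reports no verdict.
Trained networks look in a picture, given as the dict that the camera call returned (one of the last four; its "shot" number tells which), for a name from the list of things; names that differ only in an ending like _2 or _b are one class to them, and where a whole thing is asked for, a point or a joint stands for the part that bears it (a point fixed in the world has none). Each returns a list of dicts, best first, with "conf" (0 to 1); they miss things now and then, are a little off and sometimes report something else, mostly with a low value. They report only what shows in the picture. A call takes as long as a camera call. They do not tell look-alikes from the thing itself.
- r.silhouettes(picture, name): "mask" (384x512 bool, what is visible of it) and "location" ([column, row] in pixels, amid what is visible of it).
The state is a dict: "clock": time; "qpos": joint angles; "qvel": joint speeds; "joint_efforts": joint torques, N m; "eef_pos": TCP position; "tcp_rot": TCP orientation; "contact_force": force on the tool from outside, world axes, zero at the start; "wrist_torque": the same for the moment, N m; "opening": opening from 0.0 (shut) to 1.0 (fully open).
Only numpy, scipy, OpenCV 4.12 (cv2) and the standard library are available. Lean on these libraries where they do the work, as an engineer would, in place of code of your own. Each camera call takes 0.05 s, during which the arm holds its last target.

## Task

First turn the red handle to open the dust extraction damper fully. Then bring the long pale moulding strip home in the bench hook, flat on the bed, flush along the fence and with its end up against the orange stop block, and with one diagonal push on it press it firmly against fence and bed together. Finish while still pushing and holding it there, as for sawing (do not let go), and leave all the other things on the table where they are.

Things in the scene. Friction and masses are not known exactly. Their poses are not given: they have to be found in the camera images.
- jig: bench hook (sawing board) lying on the table, moved and turned about the vertical from run to run. Its origin is on the table; its x points from the robot's side towards the fence, y along the fence to the left (towards the stop block), z up. All its parts are fixed and stay put when pushed
- bed: grey bed of the bench hook, of smooth slippery laminate (friction of the waxed strip on it about 0.25), same origin and axes as the bench hook; covers x -130 to 120 mm, y -160 to 160 mm; upper face 12 mm above the table
- fence: dark, smooth varnished wooden fence (as slippery as the bed) along the far side of the bed, same origin and axes as the bench hook; its face towards the robot is the plane x = 60 mm, it is 24 mm thick, y -160 to 160 mm, top 48 mm above the table (36 mm above the bed)
- stop: orange stop block at the left end of the fence, same origin and axes as the bench hook; its face towards the strip is the plane y = 100 mm; covers x 5 to 60 mm, y 100 to 135 mm, top 42 mm above the table
- strip: pale moulding strip 160 (y) x 44 (x) x 40 mm high, 0.16 kg +-30 %, loose, askew on the bed by up to 0.3 rad, clear of fence and stop. Origin: centre of underside. Upper edge on the robot's side (-x): 45-degree bevel, 12 x 12 mm, full length, facing robot and up (its middle at x -16, z 34 mm); side below it 28 mm high. Home: origin at x 38, y 20, z 12 mm of the bench hook, axes parallel
- extractor: dust extraction unit right of the bench hook, fixed; place and turn vary. Aluminium duct 56 mm across along its y, axis 45 mm high, black nozzle towards the bench hook; at its -y end a green collector box 170 x 160 mm, 150 mm high, its middle 270 mm from the damper spindle. Origin on the table below the spindle, z up
- damper (a joint): angle of the red damper handle about its vertical spindle, rad. 0 = closed (across the duct, along the unit's -x, to the robot); 1.571 = fully open, at its stop (along the duct, the unit's -y, to the collector); opens counter-clockwise seen from above. About 2 N at the knob turns it; it stays where left. Starts at 0 to 0.4
- damper_hinge (a point): point on the damper's vertical spindle axis, 87 mm above the table, at the underside of the red handle bar; axes as the extraction unit
- damper_knob (a point): on the axis of the black upright round knob near the free end of the red handle, 85 mm from the spindle axis; knob 18 mm across, it stands from 97 to 133 mm above the table, and this point is at 115 mm. The red bar (16 mm wide, 10 mm thick) is under it
- offcut: short DARK-brown offcut of the same moulding, 44 x 42 x 40 mm, standing on the near left part of the bed; origin centre of underside; bystander
- glass: clear glass tumbler, 72 mm across, 80 mm high, on the mat left of the bench hook; origin centre of underside; bystander
- glue: white glue bottle with orange cap, 44 mm across, 120 mm high, left of the bench hook; origin centre of underside; bystander
- brush: brush 170 mm long lying beside the left edge of the bench hook; origin under its middle; bystander
- dish: round clear dish of dried flowers, 156 mm across, 14 mm high, beyond the fence; origin centre of underside; bystander
- jar: green glass jar with metal lid, 56 mm across, 65 mm high, beyond the extraction duct; origin centre of underside; bystander
Mind the look-alikes: they are no part of the job. Leave any black or purple look-alike of the strip alone.

How it is judged (in metres and radians):
On the way, in this order (a step that is already met when the one before it is completed fails the run):
1. the damper handle is turned fully open (value of joint damper above 1.47 rad), for 0.2 s.
2. the strip is home against fence, bed and stop block (x of strip in the frame of jig between 0.035 and 0.042 m and y of strip in the frame of jig between 0.014 and 0.023 m and z of strip in the frame of jig between 0.009 and 0.0145 m and angle between the y axis of strip and the y axis of jig, either way round below 0.035 rad and angle between strip's own z axis and vertical below 0.04 rad), for 0.2 s.
At the end, for the whole second after the job is handed in: Damper above 1.45 rad; strip at rest, flat on the bed, flush with the fence (3 mm, 0.035 rad), its end within 6 mm of the stop block; the push is on through the last second: strip on fence over 4 N, strip on bed over 5 N (all of step 2 and value of joint damper above 1.45 rad and contact force between strip and fence above 4 N and contact force between strip and bed above 5 N and linear speed of strip below 0.01 m/s); the arm keeps its last pose, push and grip.
It fails at once if another thing on the table is disturbed (moved more than 30 mm) (distance of any of offcut, glass, glue, brush, dish, jar from where it was at the start of the episode above 0.03 m).
It also fails if it takes over 67 s, if anything falls off the work surface, if the arm or the gripper's body presses on something with over 40 N, if the wrist force passes 120 N, or if a joint passes its speed limit or range.

## Working session

There is one attempt and no reset: what is moved stays moved. The work goes in short steps, Python scripts to look and compute and a tool call to move; the robot and the scene stay as the last step left them, time stands still between calls to the robot, and variables do not carry over. Pictures are saved under pics/ and viewed, and the job is handed in when it is done.

Besides the shell and the picture viewer there is one more tool, called by a JSON object that holds its "fn" and its "kwargs". play_rows: Moves the arm, as the interface text tells. Its arguments: {"type":"object","properties":{"moves":{"type":"array"},"newtons":{"type":"number"}},"required":["moves"]}

```bash
ls; mkdir -p pics; python3 - <<'E'
from rig import r
import cv2,pickle
s=r.sense();print(s)
for n in ["scene","top"]:
    f=r.grab_frame(n);cv2.imwrite(f"pics/{n}0.png",f["color"][:,:,::-1]);pickle.dump(f,open(f"{n}0.pkl","wb"))
    print(n,f["K"],f["rvec"],f["tvec"])
    for t in ["jig","strip","damper_knob","extractor","stop","fence","offcut","bed"]:
        try:
            for d in r.silhouettes(f,t)[:3]:
                print(t,round(d["conf"],2),d["location"],d["mask"].sum())
        except Exception as e: print(t,e)
E
```

```text
pics
{'clock': 0.0, 'qpos': array([ 1.18458540e+00,  3.53665098e-01,  1.63416466e+00, -1.11898746e-05,
        1.15522406e+00, -2.39307571e-03]), 'qvel': array([ 6.47271532e-04, -7.95159649e-05, -1.29085034e-03,  4.88554416e-04,
       -4.62727335e-05, -7.17339668e-05]), 'joint_efforts': array([-4.80435236e-03, -6.05238318e+01, -3.42058361e+01, -2.95531117e-04,
        9.15739074e-03, -5.19711740e-07]), 'eef_pos': array([233.84903093, 579.05978111, 230.53805173]), 'tcp_rot': array([-3.14013147e+00,  6.73413337e-06,  2.75777934e+00]), 'contact_force': array([-0.7519714 ,  0.6226902 , -0.02956303]), 'wrist_torque': array([ 0.03257902,  0.03293022, -0.03790443]), 'opening': 0.9982435410298761}
scene [[454.39887156   0.         255.48449891]
 [  0.         454.39887156 190.12920766]
 [  0.           0.           1.        ]] [ 2.12005278  1.09340133 -0.48585334] [-372.00673193 -243.390171   1882.3835347 ]
jig 0.58 [272.7, 185.3] 3698
jig 0.25 [253.8, 178.0] 624
strip 0.81 [212.3, 224.7] 733
strip 0.64 [174.1, 195.4] 720
strip 0.63 [250.3, 180.8] 638
damper_knob 0.46 [128.0, 212.0] 177
extractor 0.63 [61.3, 245.2] 7381
stop 0.47 [298.8, 165.6] 120
fence 0.82 [282.1, 191.2] 936
offcut 0.71 [281.1, 151.4] 170
bed 0.9 [268.0, 182.8] 2645
bed 0.38 [286.1, 192.1] 915
top [[446.63369309   0.         253.58266715]
 [  0.         446.63369309 195.3649664 ]
 [  0.           0.           1.        ]] [ 2.14654789 -2.09429934  0.16863957] [  43.98363537  628.20457692 1188.09999629]
jig 0.76 [216.0, 233.1] 8914
strip 0.94 [324.2, 285.3] 1018
strip 0.73 [236.3, 243.5] 975
strip 0.54 [219.5, 237.5] 7135
damper_knob 0.74 [402.5, 260.9] 305
extractor 0.95 [467.7, 259.1] 6299
stop 0.68 [175.1, 223.8] 287
stop 0.6 [236.9, 245.5] 974
fence 0.95 [218.2, 207.4] 1209
offcut 0.81 [171.4, 265.9] 308
offcut 0.4 [402.8, 264.9] 335
offcut 0.36 [146.8, 240.9] 671
bed 0.68 [218.9, 239.2] 7114
bed 0.26 [402.1, 265.8] 342
```

```bash
python3 - <<'E'
import cv2
for n in ["scene0","top0"]:
    i=cv2.imread(f"pics/{n}.png")
    i=cv2.resize(i[100:350,0:400] if n=="scene0" else i[150:375,100:512],None,fx=1.9,fy=1.9,interpolation=cv2.INTER_CUBIC)
    cv2.imwrite(f"pics/{n}_z.png",i)
E
```

```text
(no output)
```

View pics/top0.png

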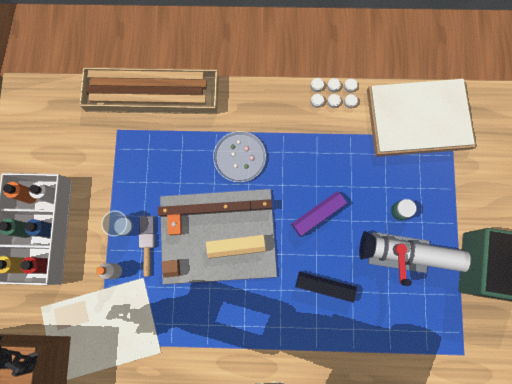

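View pics/scene0.png

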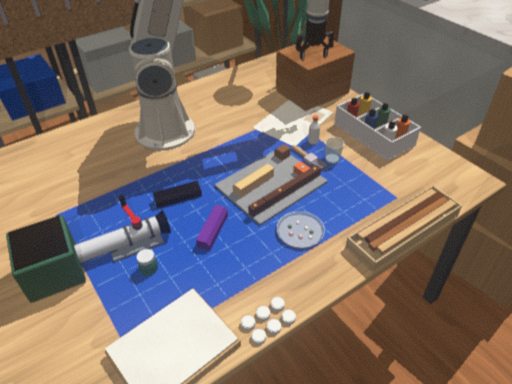

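View pics/top0_z.png

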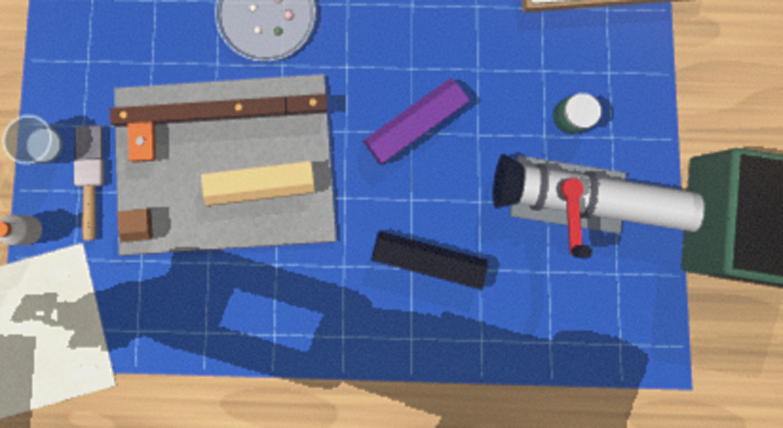

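View pics/scene0_z.png

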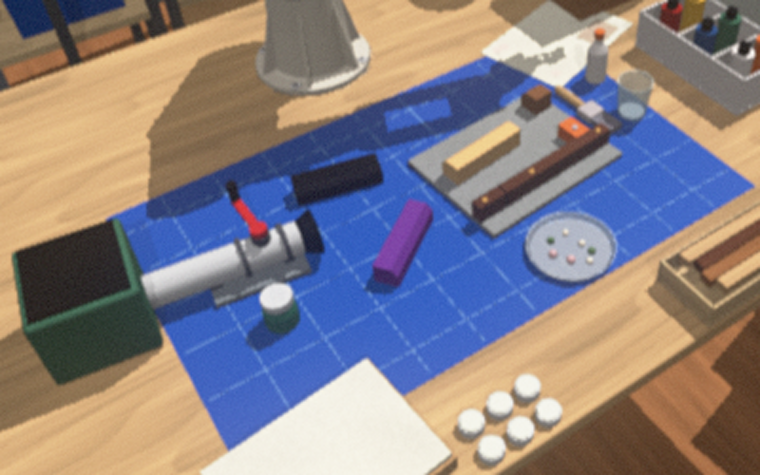

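The pale strip is at top (236,246) and scene (252,180). The black look-alike (top 326,286) and the purple one (top 320,214) are not the target. I'll fit poses to the masks and check them in an enlarged overlay.

```bash
cat > h.py <<'E'
import numpy as np,cv2
from scipy.optimize import minimize
def box(x0,x1,y0,y1,z0,z1): return np.array([[x,y,z] for x in(x0,x1) for y in(y0,y1) for z in(z0,z1)],float)
BED=box(-130,120,-160,160,0,12);FENCE=box(60,84,-160,160,12,48);STOP=box(5,60,100,135,12,42)
STRIP=np.array([[x,y,z] for y in(-80,80) for x,z in((-22,0),(22,0),(22,40),(-10,40),(-22,28))],float)
def W(p,pts,z=0):
    c,s=np.cos(p[2]),np.sin(p[2]); q=pts.copy(); q[:,0]=p[0]+c*pts[:,0]-s*pts[:,1]; q[:,1]=p[1]+s*pts[:,0]+c*pts[:,1]; q[:,2]+=z; return q
def proj(f,P): return cv2.projectPoints(np.asarray(P,float).reshape(-1,3),f["rvec"],f["tvec"],f["K"],None)[0][:,0]
S=4
def hull(f,parts,p,z):
    m=np.zeros((384*S,512*S),np.uint8)
    for q in parts:
        h=cv2.convexHull(((proj(f,W(p,q,z))+.5)*S).astype(np.float32)).astype(np.int32); cv2.fillPoly(m,[h],1)
    return m
def fit(parts,z,views,p0,step=(15,15,.1)):
    big=[(f,cv2.resize(m.astype(np.uint8),None,fx=S,fy=S,interpolation=cv2.INTER_NEAREST)) for f,m in views]
    def c(p):
        t=0
        for f,m in big:
            h=hull(f,parts,p,z); t+=1-(h&m).sum()/max(1,(h|m).sum())
        return t
    p0=np.array(p0,float)
    sim=np.vstack([p0]+[p0+np.eye(3)[i]*step[i] for i in range(3)])
    r=minimize(c,p0,method="Nelder-Mead",options=dict(initial_simplex=sim,xatol=.05,fatol=1e-4,maxiter=300))
    return r.x,r.fun
def ray(f,uv,z):
    R=cv2.Rodrigues(f["rvec"])[0]; C=-R.T@np.ravel(f["tvec"]); d=R.T@np.linalg.inv(f["K"])@np.array([uv[0],uv[1],1.]); return C+d*(z-C[2])/d[2]
def draw(img,f,parts,p,z,col):
    for q in parts:
        h=cv2.convexHull(((proj(f,W(p,q,z))+.5)*3).astype(np.float32)).astype(np.int32); cv2.polylines(img,[h],True,col,1)
E
python3 - <<'E'
from rig import r
from h import *
V={n:r.grab_frame(n) for n in("top","scene")}
t=V["top"]
pk=lambda n,nm,xy:min(r.silhouettes(V[n],nm),key=lambda d:np.hypot(*(np.array(d["location"])-xy)))
print("jigc",ray(t,(219,237),12),"strip",ray(t,(236,246),50),"knob",ray(t,(405,281),133),"hinge",ray(t,(402,249),97))
jp=ray(t,(219,237),12)
J=[(V["top"],pk("top","jig",(216,233))["mask"]),(V["scene"],pk("scene","jig",(272,185))["mask"])]
for v in (J[:1],J[1:],J):
    pj,e=fit([BED,FENCE,STOP],0,v,[jp[0],jp[1],0.05]);print("jig",pj.round(3),e)
B=[(V["top"],pk("top","strip",(236,246))["mask"]),(V["scene"],pk("scene","strip",(252,180))["mask"])]
sp=ray(t,(236,246),40)
for v in (B[:1],B[1:],B):
    ps,e=fit([STRIP],12,v,[sp[0],sp[1],0.05],(10,10,.2));print("strip",ps.round(3),e)
for n in V:
    img=cv2.resize(V[n]["color"][:,:,::-1],None,fx=3,fy=3,interpolation=cv2.INTER_CUBIC)
    draw(img,V[n],[BED,FENCE,STOP],pj,0,(0,255,0));draw(img,V[n],[STRIP],ps,12,(0,0,255))
    c=(150,180,300,300) if n=="top" else (200,130,340,230)
    cv2.imwrite(f"pics/fit_{n}.png",img[c[1]*3:c[3]*3,c[0]*3:c[2]*3])
for n in V:
  for nm in("damper_knob","damper"):
    for d in r.silhouettes(V[n],nm)[:2]:
        ys,xs=np.nonzero(d["mask"]);print(n,nm,d["conf"],d["location"],xs.min(),xs.max(),ys.min(),ys.max())
np.save("pj.npy",pj);np.save("ps.npy",ps)
img=cv2.resize(t["color"][220:300,350:500,::-1],None,fx=5,fy=5,interpolation=cv2.INTER_CUBIC);cv2.imwrite("pics/damp_top.png",img)
img=cv2.resize(V["scene"]["color"][180:280,60:190,::-1],None,fx=5,fy=5,interpolation=cv2.INTER_CUBIC);cv2.imwrite("pics/damp_sc.png",img)
E
```

```text
jigc [512.34776961 155.50667639  12.        ] strip [485.71090548 104.16469897  50.        ] knob [ 403.66155802 -327.97505732  133.        ] hinge [ 485.82917395 -334.25883317   97.        ]
jig [5.21003e+02 1.61835e+02 9.40000e-02] 0.13742115409811517
jig [5.19476e+02 1.61710e+02 8.90000e-02] 0.2078819345079923
jig [5.20555e+02 1.61719e+02 9.30000e-02] 0.34750808938851274
strip [4.85860e+02 1.06627e+02 1.51000e-01] 0.04783854491092565
strip [4.85778e+02 1.05311e+02 1.48000e-01] 0.060936315390447304
strip [4.85697e+02 1.07070e+02 1.47000e-01] 0.11418880256129282
top damper_knob 0.78 [403.7, 262.3] 396 410 245 284
top damper_knob 0.38 [238.3, 156.8] 213 265 131 181
top damper 0.57 [402.0, 263.5] 394 410 244 284
scene damper_knob 0.75 [129.0, 210.7] 119 140 196 225
scene damper_knob 0.71 [317.2, 130.5] 308 319 115 144
scene damper 0.64 [126.3, 212.2] 118 140 195 225
```

View pics/fit_top.png

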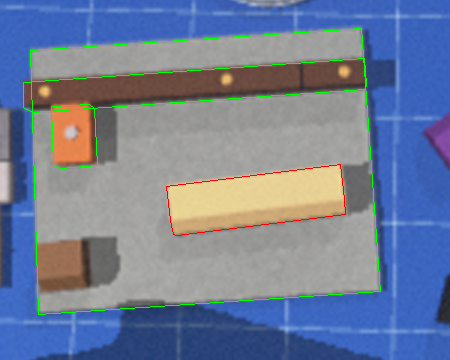

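View pics/fit_scene.png

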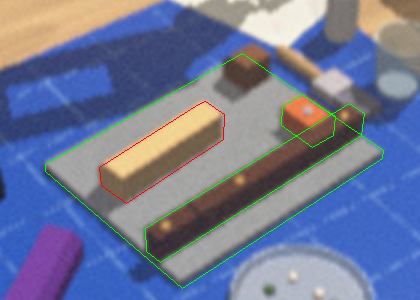

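View pics/damp_top.png

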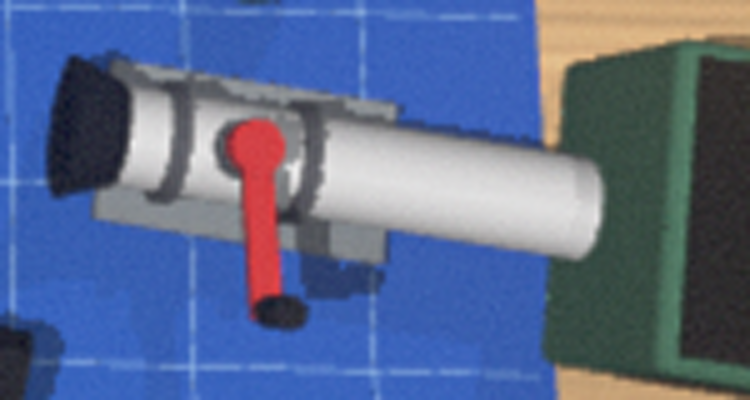

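View pics/damp_sc.png

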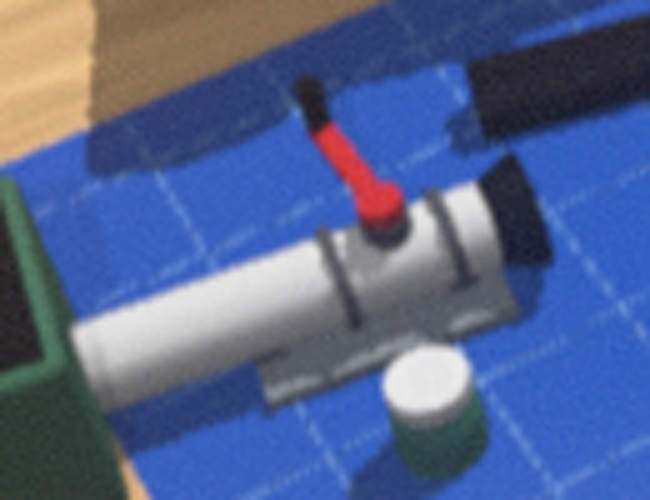

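```bash
python3 - <<'E'
import pickle
from h import *
t=pickle.load(open("top0.pkl","rb"));s=pickle.load(open("scene0.pkl","rb"))
def P(f):return f["K"]@np.c_[cv2.Rodrigues(f["rvec"])[0],np.ravel(f["tvec"])]
def tri(a,b):
    X=cv2.triangulatePoints(P(t),P(s),np.array(a,float),np.array(b,float))[:,0];return X[:3]/X[3]
k=tri((406.2,282.2),(122.4,199.2));h=tri((401.4,249),(136.1,219.6))
print("knob",k,ray(t,(406.2,282.2),115),"hinge",h,ray(t,(401.4,249),97), ray(s,(136.1,219.6),97),ray(s,(122.4,199.2),115))
a=ray(t,(371,246),60);b=ray(t,(465.5,261.5),60);print("duct dir",a,b,np.arctan2(*(b-a)[[0,1]]))
E
```

```text
knob [ 400.80268515 -334.41000757  121.17072275] [ 400.66051027 -336.5964724   115.        ] hinge [ 485.83816715 -331.26750696   99.96703939] [ 485.78983025 -332.69398574   97.        ] [ 483.34556927 -330.15125423   97.        ] [ 394.33360862 -332.80691775  115.        ]
duct dir [ 494.24679681 -262.46976373   60.        ] [ 459.09821303 -514.27880217   60.        ] -3.002904462122476
```

```bash
cat >> h.py <<'E'
from scipy.spatial.transform import Rotation as Ro
def down(psi): return Ro.from_euler("xyz",[np.pi,0,psi])
def rel(s,pos,rot):
    R0=Ro.from_euler("xyz",s["tcp_rot"]); return (R0.inv()*rot).as_rotvec(degrees=True).round(2), R0.inv().apply(np.array(pos)-s["eef_pos"]).round(1)
E
python3 - <<'E'
from rig import r
from h import *
s=r.sense()
print(rel(s,[330,0,230],down(1.4)),rel(s,[400.5,-335.5,200],down(0.03)))
E
```

```text
(array([ 0. , -0. , 77.8]), array([-306. , -501.5,    1.3])) (array([  0.  ,  -0.  , 156.29]), array([-497. , -786.2,   31.3]))
```

{"fn": "play_rows", "kwargs": {"moves": [[[0, 0, 16], [-61, -100, 0], 0.6], [[0, 0, 31], [-122, -200, 0], 0.6], [[0, 0, 47], [-184, -300, 0], 0.6], [[0, 0, 62], [-245, -400, 0], 0.6], [[0, 0, 78], [-306, -500, 1], 0.6], [[0, 0, 94], [-344, -557, 7], 0.6], [[0, 0, 109], [-382, -614, 13], 0.6], [[0, 0, 125], [-420, -671, 19], 0.6], [[0, 0, 141], [-458, -728, 25], 0.6], [[0, 0, 156.3], [-497, -786, 31], 0.6], [[0, 0, 156.3], [-497, -786, 31], 0.6], [[0, 0, 156.3], [-497, -786, 31], 0.6], [[0, 0, 156.3], [-497, -786, 31], 0.6], [[0, 0, 156.3], [-497, -786, 31], 0.6], [[0, 0, 156.3], [-497, -786, 31], 0.6], [[0, 0, 156.3], [-497, -786, 31], 0.6], [[0, 0, 156.3], [-497, -786, 31], 0.6], [[0, 0, 156.3], [-497, -786, 31], 0.6], [[0, 0, 156.3], [-497, -786, 31], 0.6], [[0, 0, 156.3], [-497, -786, 31], 0.6]]}}

```text
clock: 3.4
eef_pos: [401.2, -339.1, 200.1]
tcp_rot: [3.14, -0.001, 0.026]
contact_force: [-1.0, 0.4, 0.3]
opening: 0.599
```

```bash
python3 - <<'E'
from rig import r
from h import *
s=r.sense();print(s["eef_pos"],s["tcp_rot"])
w=r.grab_frame("wrist");print(w["T_tool_cam"],w["K"]);img=cv2.resize(w["color"][:,:,::-1],None,fx=1.5,fy=1.5)
T=np.linalg.inv(w["T_tool_cam"]);R0=Ro.from_euler("xyz",s["tcp_rot"])
def pw(P):
    q=R0.inv().apply(np.array(P)-s["eef_pos"]);c=T[:3,:3]@q+T[:3,3];u=w["K"]@c;return u[:2]/u[2]
for P in([400.5,-335.5,133],[400.5,-335.5,97],[485,-332,97]):
    p=pw(P);print(p);cv2.circle(img,tuple(int(v*1.5) for v in p),3,(0,255,0),-1)
cv2.imwrite("pics/w1.png",img)
E
```

```text
[ 401.2101536  -339.0878817   200.08200778] [ 3.14011091e+00 -8.20421167e-04  2.62224519e-02]
[[ 4.23213333e-04 -9.53114212e-01 -3.02610508e-01  7.66975976e+01]
 [ 9.99999592e-01  1.62018394e-04  8.88241219e-04 -7.03555749e-01]
 [-7.97566861e-04 -3.02610761e-01  9.53113892e-01 -1.43029713e+02]
 [ 0.00000000e+00  0.00000000e+00  0.00000000e+00  1.00000000e+00]] [[302.14413223   0.         255.69542164]
 [  0.         302.14413223 189.49611924]
 [  0.           0.           1.        ]]
[251.37068394 203.22138068]
[251.84990795 188.66974756]
[249.80600823  83.79320938]
```

View pics/w1.png

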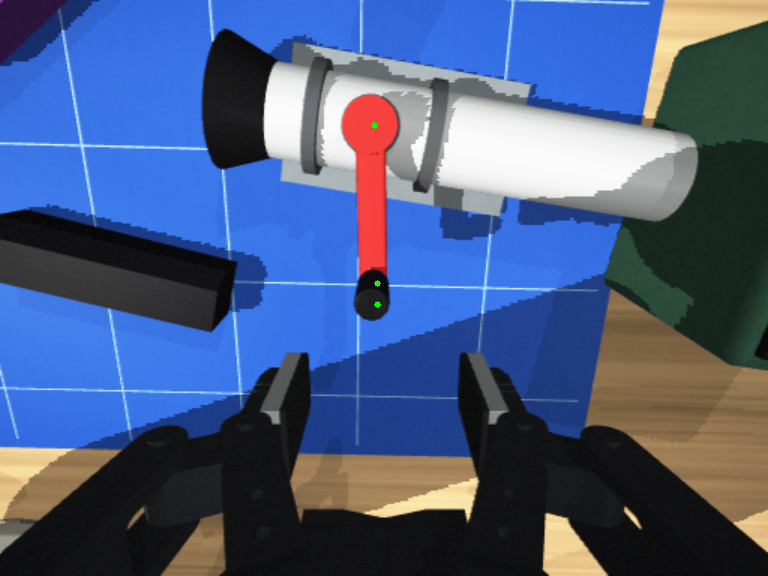

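{"fn": "play_rows", "kwargs": {"moves": [[[0, 0, 0], [0, -5.5, 50], 0.6], [[0, 0, 0], [-0.5, -5.5, 80], 0.6], [[0, 0, 0], [-0.5, -5.5, 96], 0.6], [[0, 0, 0], [-0.5, -5.5, 96], 0.6], [[0, 0, 0], [-0.5, -5.5, 96], 0.6], [[0, 0, 0], [-0.5, -5.5, 96], 0], [[0, 0, 0], [-0.5, -5.5, 96], 0], [[0, 0, 0], [-0.5, -5.5, 96], 0], [[0, 0, 0], [-0.5, -5.5, 96], 0], [[0, 0, 0], [-0.5, -5.5, 96], 0], [[0, 0, 0], [-0.5, -5.5, 96], 0]], "newtons": 25}}

```text
clock: 4.55
eef_pos: [400.4, -331.7, 105.1]
tcp_rot: [3.141, -0.001, 0.028]
contact_force: [-0.3, 1.7, 7.3]
opening: 0.2
```

```bash
python3 - <<'E'
from rig import r
from h import *
s=r.sense()
for d in range(0,91,6):
    H=np.array([485,-330.7]);th=np.radians(180.7+d)
    print(d,*rel(s,[*(H+85*np.array([np.cos(th),np.sin(th)])),106.5],down(s["tcp_rot"][2]+np.radians(d))))
E
```

```text
0 [ 0.05 -0.07 -0.  ] [-0.4  0.1 -1.4]
6 [ 0.05 -0.07 -6.  ] [-0.1  8.9 -1.4]
12 [  0.05  -0.07 -12.  ] [ 1.2 17.8 -1.4]
18 [  0.06  -0.06 -18.  ] [ 3.4 26.4 -1.4]
24 [  0.06  -0.06 -24.  ] [ 6.4 34.7 -1.4]
30 [  0.06  -0.06 -30.  ] [10.3 42.7 -1.4]
36 [  0.07  -0.05 -36.  ] [15.1 50.3 -1.4]
42 [  0.07  -0.05 -42.  ] [20.6 57.3 -1.3]
48 [  0.07  -0.05 -48.  ] [26.7 63.7 -1.3]
54 [ 7.0e-02 -4.0e-02 -5.4e+01] [33.6 69.4 -1.3]
60 [ 8.e-02 -4.e-02 -6.e+01] [41.  74.3 -1.3]
66 [ 8.0e-02 -4.0e-02 -6.6e+01] [48.8 78.5 -1.3]
72 [ 8.0e-02 -3.0e-02 -7.2e+01] [57.1 81.8 -1.3]
78 [ 9.0e-02 -3.0e-02 -7.8e+01] [65.6 84.2 -1.3]
84 [ 9.0e-02 -2.0e-02 -8.4e+01] [74.4 85.8 -1.2]
90 [ 9.e-02 -2.e-02 -9.e+01] [83.3 86.4 -1.2]
```

{"fn": "play_rows", "kwargs": {"moves": [[[0, 0, -6], [0, 9, -1.4], 0], [[0, 0, -12], [1, 18, -1.4], 0], [[0, 0, -18], [3.4, 26.4, -1.4], 0], [[0, 0, -24], [6.4, 34.7, -1.4], 0], [[0, 0, -30], [10.3, 42.7, -1.4], 0], [[0, 0, -36], [15, 50.3, -1.4], 0], [[0, 0, -42], [20.6, 57.3, -1.4], 0], [[0, 0, -48], [26.7, 63.7, -1.4], 0], [[0, 0, -54], [33.6, 69.4, -1.4], 0], [[0, 0, -60], [41, 74.3, -1.4], 0], [[0, 0, -66], [49, 78.5, -1.4], 0], [[0, 0, -72], [57, 82, -1.4], 0], [[0, 0, -76], [63, 83.5, -1.4], 0], [[0, 0, -76], [63, 83.5, -1.4], 0], [[0, 0, -76], [63, 83.5, -1.4], 0]]}}

```text
clock: 6.05
eef_pos: [465.4, -413.4, 106.0]
tcp_rot: [3.14, 0.0, 1.352]
contact_force: [2.9, -3.0, -12.0]
opening: 0.191
```

```bash
python3 - <<'E'
from rig import r
from h import *
s=r.sense()
print(s["contact_force"])
for d in (76,78,80,82,84,86):
    H=np.array([485,-330.7]);th=np.radians(180.7+d)
    print(d,*rel(s,[*(H+85*np.array([np.cos(th),np.sin(th)])),106.5],down(.028+np.radians(d))))
E
```

```text
[  2.91537322  -2.9952028  -11.98075377]
76 [ 0.06  0.03 -0.14] [-0.   0.  -0.5]
78 [ 0.06  0.03 -2.14] [-0.   3.  -0.5]
80 [ 0.06  0.03 -4.14] [ 0.1  6.  -0.5]
82 [ 0.06  0.03 -6.14] [ 0.3  8.9 -0.5]
84 [ 0.06  0.03 -8.14] [ 0.6 11.9 -0.5]
86 [  0.06   0.03 -10.14] [ 1.1 14.8 -0.5]
```

{"fn": "play_rows", "kwargs": {"moves": [[[0, 0, -2], [0, 3, 0.5], 0], [[0, 0, -4], [0, 6, 0.7], 0], [[0, 0, -5], [0.2, 7.5, 0.7], 0], [[0, 0, -6], [0.3, 9, 0.7], 0], [[0, 0, -6], [0.3, 9, 0.7], 0]]}}

```text
clock: 6.55
eef_pos: [474.5, -415.2, 105.7]
tcp_rot: [3.14, 0.001, 1.456]
contact_force: [0.9, -2.0, -1.2]
opening: 0.201
```

{"fn": "play_rows", "kwargs": {"moves": [[[0, 0, -2], [0, 3, 0], 0], [[0, 0, -3], [0.2, 5, 0], 0], [[0, 0, -3], [0.2, 5, 0], 0]]}}

```text
clock: 6.85
eef_pos: [475.4, -414.9, 105.5]
tcp_rot: [-3.136, -0.001, 1.509]
contact_force: [-17.2, -0.6, 7.8]
opening: 0.201
```

```bash
python3 - <<'E'
from rig import r
from h import *
s=r.sense();print(s["eef_pos"],s["contact_force"],s["wrist_torque"],s["opening"])
w=r.grab_frame("wrist");cv2.imwrite("pics/w2.png",cv2.resize(w["color"][:,:,::-1],None,fx=1.5,fy=1.5))
t=r.grab_frame("top");cv2.imwrite("pics/t2.png",cv2.resize(t["color"][200:320,330:512,::-1],None,fx=4,fy=4,interpolation=cv2.INTER_CUBIC))
E
```

```text
[ 475.36872911 -414.9151458   105.51542412] [-17.15092291  -0.60606054   7.77125724] [-0.07340858  2.51769916 -0.00561069] 0.20085604490243927
```

View pics/w2.png

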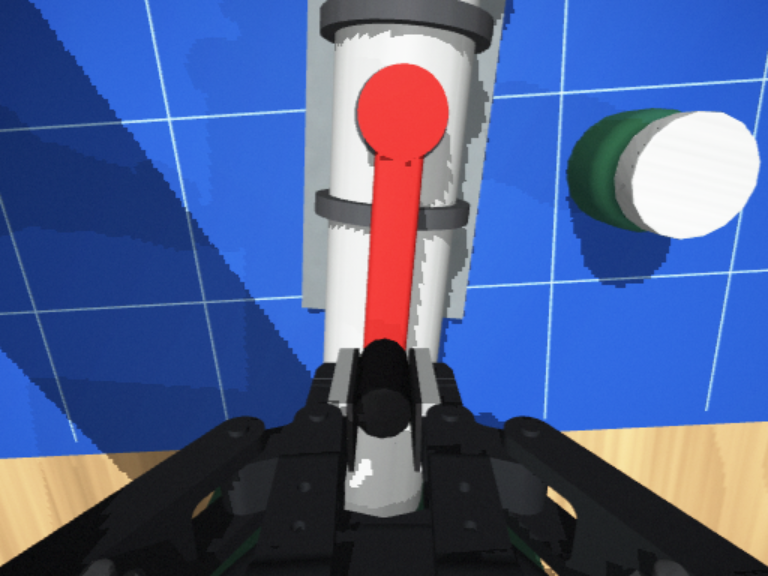

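View pics/t2.png

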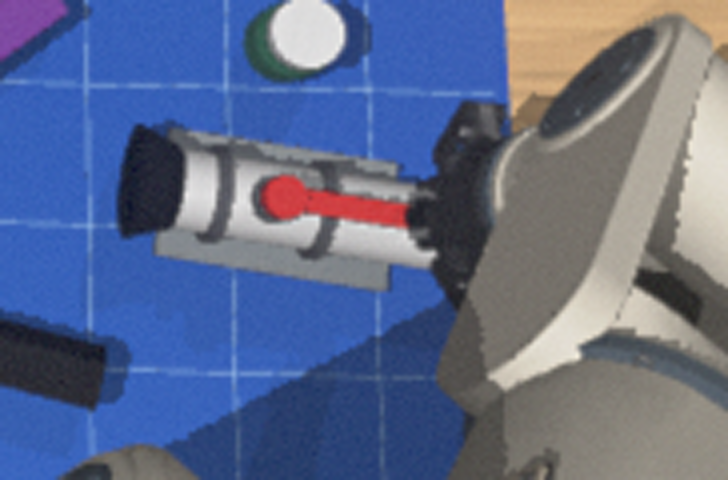

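{"fn": "play_rows", "kwargs": {"moves": [[[0, 0, 0], [0, 0, 0], 0.4], [[0, 0, 0], [0, 0, 0], 0.5], [[0, 0, 0], [0, 0, 0], 0.5], [[0, 0, 0], [0, 0, -30], 0.5], [[0, 0, 0], [0, 0, -80], 0.5], [[0, 0, 0], [0, 0, -110], 0.6], [[0, 0, 0], [0, 0, -110], 0.8]]}}

```text
clock: 7.65
eef_pos: [478.6, -416.8, 221.0]
tcp_rot: [3.14, 0.004, 1.508]
contact_force: [0.8, -0.3, -0.3]
opening: 0.751
```

```bash
python3 - <<'E'
from rig import r
from h import *
s=r.sense();ps=np.load("ps.npy")
print(rel(s,[ps[0],ps[1],160],down(np.pi/2+ps[2])))
t=r.grab_frame("top");cv2.imwrite("pics/t3.png",cv2.resize(t["color"][200:320,330:512,::-1],None,fx=4,fy=4,interpolation=cv2.INTER_CUBIC))
E
```

```text
(array([  0.06,   0.26, -12.03]), array([523.6, -25.8,  58.7]))
```

View pics/t3.png

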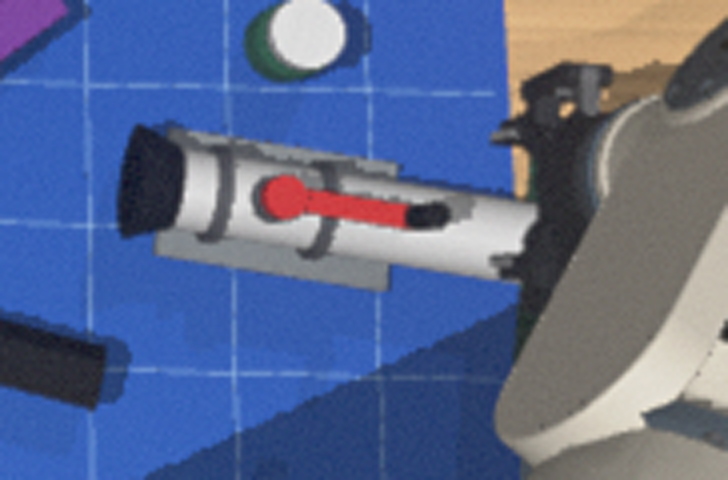

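The handle lies along the duct with the arm clear, so the damper is open. Next I move above the strip.

{"fn": "play_rows", "kwargs": {"moves": [[[0, 0, -1], [50, -2, 0], 0.8], [[0, 0, -2], [100, -4, 0], 0.8], [[0, 0, -3], [150, -7, 0], 0.8], [[0, 0, -4], [200, -10, 0], 0.8], [[0, 0, -5], [250, -12, 0], 0.8], [[0, 0, -6], [300, -15, 0], 0.8], [[0, 0, -8], [350, -17, 0], 0.8], [[0, 0, -9], [400, -20, 10], 0.8], [[0, 0, -11], [450, -22, 20], 0.8], [[0, 0, -12], [500, -25, 35], 0.8], [[0, 0, -12], [523, -26, 50], 0.8], [[0, 0, -12], [523, -26, 59], 0.8], [[0, 0, -12], [523, -26, 59], 0.8], [[0, 0, -12], [523, -26, 59], 0.8]]}}

```text
clock: 9.1
eef_pos: [483.8, 106.9, 157.7]
tcp_rot: [-3.139, 0.002, 1.717]
contact_force: [-0.1, -0.8, 0.1]
opening: 0.803
```

```bash
cat >> h.py <<'E'
def wcam(s,w):
    R0=Ro.from_euler("xyz",s["tcp_rot"]).as_matrix();Twt=np.eye(4);Twt[:3,:3]=R0;Twt[:3,3]=s["eef_pos"]
    M=np.linalg.inv(Twt@w["T_tool_cam"]);f=dict(w);f["rvec"]=cv2.Rodrigues(M[:3,:3])[0];f["tvec"]=M[:3,3];return f
E
python3 - <<'E'
from rig import r
from h import *
pj=np.load("pj.npy");ps=np.load("ps.npy")
s=r.sense();w=r.grab_frame("wrist");f=wcam(s,w)
print(s["eef_pos"],s["tcp_rot"])
img=cv2.resize(w["color"][:,:,::-1],None,fx=3,fy=3)
draw(img,f,[BED,FENCE,STOP],pj,0,(0,255,0));draw(img,f,[STRIP],ps,12,(0,0,255))
cv2.imwrite("pics/w3.png",cv2.resize(img,(768,576),interpolation=cv2.INTER_AREA))
E
```

```text
[483.77032028 106.86906089 157.72292821] [-3.13850956e+00  2.19129417e-03  1.71747449e+00]
```

View pics/w3.png

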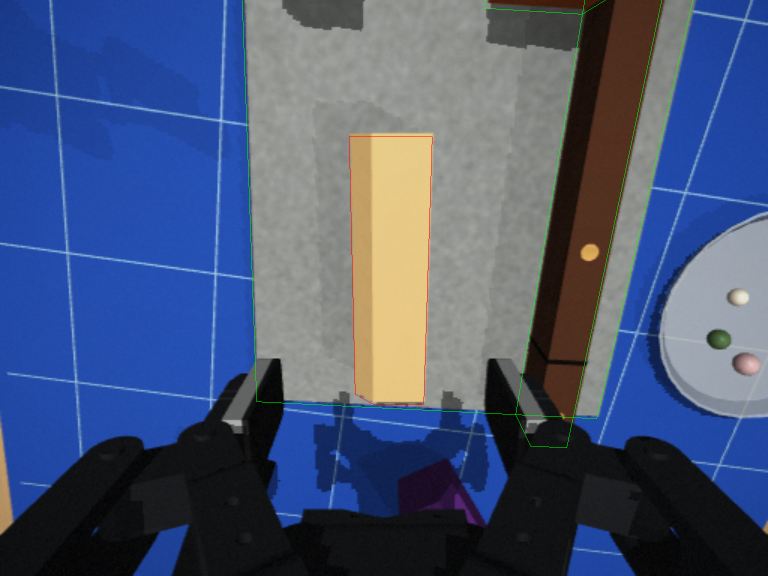

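{"fn": "play_rows", "kwargs": {"moves": [[[0, 0, 0], [0, 2, 50], 0.85], [[0, 0, 0], [0, 2, 95], 0.85], [[0, 0, 0], [0, 2, 125], 0.85], [[0, 0, 0], [0, 2, 140], 0.85], [[0, 0, 0], [0, 2, 140], 0.85], [[0, 0, 0], [0, 2, 140], 0.85], [[0, 0, 0], [0, 2, 140], 0.3], [[0, 0, 0], [0, 2, 140], 0.3], [[0, 0, 0], [0, 2, 140], 0.3], [[0, 0, 0], [0, 2, 140], 0.3], [[0, 0, 0], [0, 2, 140], 0.3]], "newtons": 40}}

```text
clock: 10.25
eef_pos: [487.0, 106.8, 19.6]
tcp_rot: [3.141, 0.002, 1.717]
contact_force: [1.0, -1.3, 6.1]
opening: 0.504
```

```bash
python3 - <<'E'
from rig import r
from h import *
pj=np.load("pj.npy")
s=r.sense();print(s["eef_pos"],s["opening"])
for x,y,dz in((-39,-51,5),(-10,0,6),(12,17,6),(12,17,0),(12,20,0)):
    q=W(pj,np.array([[x,y,0.]]))[0];q[2]=s["eef_pos"][2]+dz
    print(x,y,rel(s,q,down(np.pi/2+pj[2])))
E
```

```text
[487.02139523 106.75031836  19.59943894] 0.504436501864024
-39 -51 (array([0.03, 0.12, 3.07]), array([ 0.7, -0.5, -5. ]))
-10 0 (array([0.03, 0.12, 3.07]), array([50. , 31.2, -6.1]))
12 17 (array([0.03, 0.12, 3.07]), array([65.8, 54.1, -6.1]))
12 17 (array([0.03, 0.12, 3.07]), array([65.8, 54.1, -0.1]))
12 20 (array([0.03, 0.12, 3.07]), array([68.8, 54.2, -0.1]))
```

{"fn": "play_rows", "kwargs": {"moves": [[[0, 0, 0], [0, 0, -4], 0.3], [[0, 0, 0], [0, 0, -7], 0.3], [[0, 0, 0.5], [10, 8, -7], 0.3], [[0, 0, 1], [20, 16, -7], 0.3], [[0, 0, 1.5], [30, 24, -7], 0.3], [[0, 0, 2], [40, 32, -7], 0.3], [[0, 0, 2.5], [50, 40, -7], 0.3], [[0, 0, 3], [60, 48, -7], 0.3], [[0, 0, 3.1], [65, 53, -7], 0.3], [[0, 0, 3.1], [65, 53, -7], 0.3], [[0, 0, 3.1], [65, 53, -7], 0.3]]}}

```text
clock: 11.35
eef_pos: [529.7, 178.7, 26.3]
tcp_rot: [-3.142, 0.002, 1.663]
contact_force: [0.4, -0.3, -1.5]
opening: 0.504
```

```bash
python3 - <<'E'
from rig import r
from h import *
pj=np.load("pj.npy")
s=r.sense();w=r.grab_frame("wrist");f=wcam(s,w)
print(s["eef_pos"],s["tcp_rot"])
img=cv2.resize(w["color"][:,:,::-1],None,fx=3,fy=3)
draw(img,f,[BED,FENCE,STOP],pj,0,(0,255,0))
sp=W(pj,np.array([[12,16.,0]]))[0];draw(img,f,[STRIP],[sp[0],sp[1],pj[2]],17,(0,0,255))
cv2.imwrite("pics/w4.png",cv2.resize(img,(768,576),interpolation=cv2.INTER_AREA))
for z in (19.6,17.6):
  for y in(16,19):
    q=W(pj,np.array([[12,y,0.]]))[0];q[2]=z
    print(rel(s,q,down(np.pi/2+pj[2])))
E
```

```text
[529.66979428 178.65908226  26.28834472] [-3.14153712e+00  2.34357841e-03  1.66319775e+00]
(array([-0.  ,  0.13, -0.01]), array([-0. ,  1.4,  6.7]))
(array([-0.  ,  0.13, -0.01]), array([3. , 1.4, 6.7]))
(array([-0.  ,  0.13, -0.01]), array([-0. ,  1.4,  8.7]))
(array([-0.  ,  0.13, -0.01]), array([3. , 1.4, 8.7]))
```

View pics/w4.png

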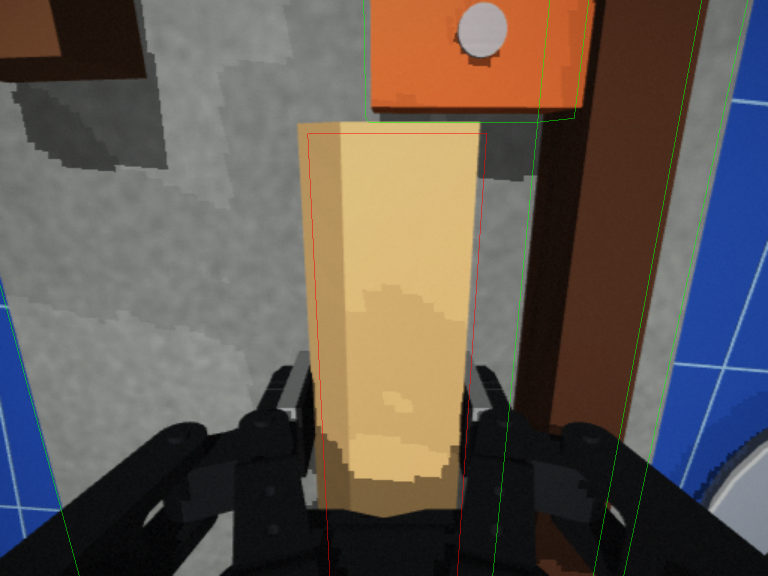

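{"fn": "play_rows", "kwargs": {"moves": [[[0, 0.1, 0], [0, 0, 4], 0.3], [[0, 0.1, 0], [0, 0, 6.5], 0.3], [[0, 0.1, 0], [0, 0, 6.5], 0.3], [[0, 0.1, 0], [1, 0, 6.5], 0.3], [[0, 0.1, 0], [1, 0, 6.5], 0.3]]}}

```text
clock: 11.9
eef_pos: [529.3, 179.3, 19.7]
tcp_rot: [-3.141, 0.001, 1.663]
contact_force: [0.6, 0.3, -0.9]
opening: 0.507
```

{"fn": "play_rows", "kwargs": {"moves": [[[0, 0, 0], [1, 0, 0], 0.3], [[0, 0, 0], [1.7, 0, 0.3], 0.3], [[0, 0, 0], [2.2, 0, 0.5], 0.3], [[0, 0, 0], [2.2, 0, 0.5], 0.3]]}}

```text
clock: 12.3
eef_pos: [529.5, 181.6, 19.6]
tcp_rot: [3.141, 0.001, 1.663]
contact_force: [-0.5, -0.5, 4.5]
opening: 0.507
```

```bash
python3 - <<'E'
from rig import r
from h import *
pj=np.load("pj.npy")
s=r.sense();w=r.grab_frame("wrist");f=wcam(s,w)
print(s["eef_pos"],s["tcp_rot"],s["contact_force"],s["wrist_torque"])
cv2.imwrite("pics/w5.png",cv2.resize(w["color"][:,:,::-1],None,fx=1.5,fy=1.5,interpolation=cv2.INTER_CUBIC))
E
```

```text
[529.48410806 181.62288051  19.62738607] [3.14125091e+00 6.47700259e-04 1.66293927e+00] [-0.48436253 -0.49138961  4.48761508] [-0.28827941  0.16299079  0.0340428 ]
```

View pics/w5.png

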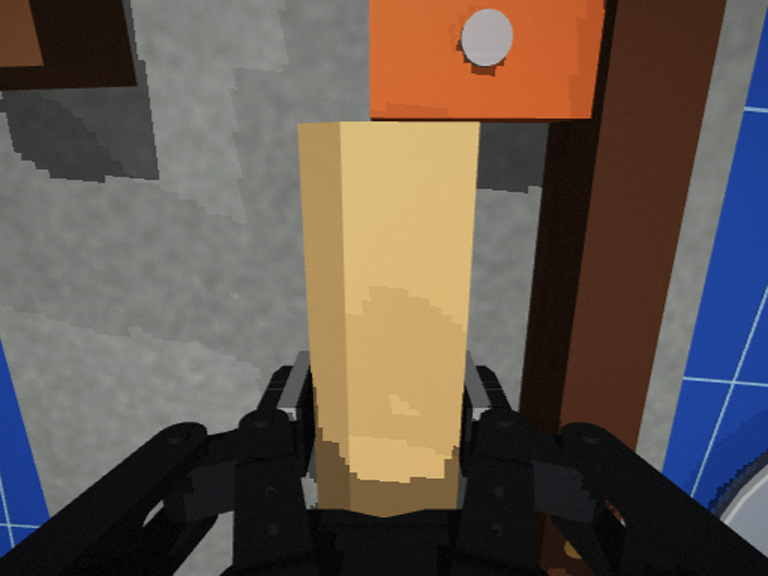

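{"fn": "play_rows", "kwargs": {"moves": [[[0, 0, 0], [0.8, 0, 0], 0.3], [[0, 0, 0], [1.4, 0, 0], 0.3], [[0, 0, 0], [1.4, 0, 0], 0.3]]}}

```text
clock: 12.65
eef_pos: [529.5, 182.9, 19.6]
tcp_rot: [3.141, 0.001, 1.663]
contact_force: [0.5, -3.6, 1.7]
opening: 0.511
```

{"fn": "play_rows", "kwargs": {"moves": [[[0, 0, 0], [-0.5, 0, -0.5], 0.62], [[0, 0, 0], [-0.5, 0, -0.5], 0.62], [[0, 0, 0], [-0.5, 0, -0.5], 0.62], [[0, 0, 0], [-0.5, 0, -30], 0.62], [[0, 0, 0], [-0.5, 0, -80], 0.62], [[0, 0, 0], [-0.5, -20, -120], 0], [[0, 0, 0], [-0.5, -40, -140], 0], [[0, 0, 0], [-0.5, -40, -140], 0], [[0, 0, 0], [-0.5, -40, -140], 0]]}}

```text
clock: 13.55
eef_pos: [489.8, 179.0, 159.8]
tcp_rot: [3.14, 0.001, 1.663]
contact_force: [0.4, 0.2, -0.4]
opening: 0.002
```

```bash
python3 - <<'E'
from rig import r
from h import *
pj=np.load("pj.npy")
s=r.sense();w=r.grab_frame("wrist");f=wcam(s,w)
m=max(r.silhouettes(w,"strip"),key=lambda d:d["conf"]);print(m["conf"],m["location"])
img=cv2.resize(w["color"][:,:,::-1],None,fx=3,fy=3)
draw(img,f,[BED,FENCE,STOP],pj,0,(0,255,0))
sp=W(pj,np.array([[11,20.,0]]))[0];draw(img,f,[STRIP],[sp[0],sp[1],pj[2]],12,(0,0,255))
cv2.imwrite("pics/w6.png",cv2.resize(img,(768,576),interpolation=cv2.INTER_AREA))
print(s["eef_pos"],s["qpos"])
E
```

```text
0.77 [301.4, 167.6]
[489.8319012  178.98964469 159.78831604] [ 3.48095315e-01  2.77260283e-01  1.92198097e+00 -1.19529139e-03
  9.40780671e-01  2.56285413e-01]
```

View pics/w6.png

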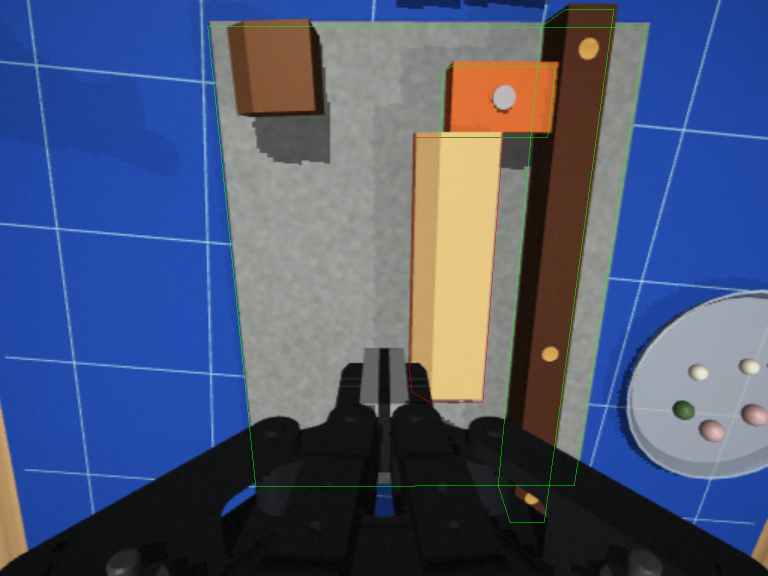

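{"fn": "play_rows", "kwargs": {"moves": [[[-8, 0, 0], [0, -5, 20], 0], [[-16, 0, 0], [0, -10, 40], 0], [[-25, 0, 0], [0, -15, 60], 0], [[-25, 0, 0], [0, -15, 60], 0], [[-25, 0, 0], [0, -15, 60], 0]]}}

```text
clock: 14.15
eef_pos: [471.8, 176.8, 95.6]
tcp_rot: [2.71, 0.002, 1.665]
contact_force: [-0.2, -0.4, 0.5]
opening: 0.001
```

```bash
python3 - <<'E'
from rig import r
s=r.sense();print(s["eef_pos"],s["tcp_rot"],s["qpos"])
E
```

```text
[471.75922242 176.81762898  95.57895196] [2.70958342e+00 1.84807295e-03 1.66477718e+00] [ 0.45834681  0.23732928  2.29732337 -0.6529857   0.25078242  0.97044881]
```

```bash
cat > m.py <<'E'
from rig import r
from h import *
import sys
pj=np.load("pj.npy");s=r.sense()
R=down(np.pi/2+pj[2])*Ro.from_rotvec([np.radians(-25),0,0])
c,sn=np.cos(pj[2]),np.sin(pj[2]);d=s["eef_pos"][:2]-pj[:2]
print("now jig",c*d[0]+sn*d[1],-sn*d[0]+c*d[1],s["eef_pos"][2],"q",s["qpos"].round(3))
F=s["contact_force"];print("Fjig",c*F[0]+sn*F[1],-sn*F[0]+c*F[1],F[2])
for a in sys.argv[1:]:
    x,y,z=map(float,a.split(","));q=W(pj,np.array([[x,y,0.]]))[0];q[2]=z;print(a,*rel(s,q,R))
E
python3 m.py -25,21,57 -15,21,46 -11,21,43 -5,21,43 15,21,43
```

```text
now jig -47.19186434913724 19.543757740511676 95.57895195694783 q [ 0.458  0.237  2.297 -0.653  0.251  0.97 ]
Fjig -0.19607247450551837 -0.36465712386446003 0.48901521016111343
-25,21,57 [-0.25  0.06  0.12] [ 1.5  4.  44.3]
-15,21,46 [-0.25  0.06  0.12] [ 1.5  8.5 58.5]
-11,21,43 [-0.25  0.06  0.12] [ 1.5 10.9 62.9]
-5,21,43 [-0.25  0.06  0.12] [ 1.5 16.3 65.4]
15,21,43 [-0.25  0.06  0.12] [ 1.5 34.5 73.8]
```

{"fn": "play_rows", "kwargs": {"moves": [[[0, 0, 0], [1.5, 2, 22], 0], [[0, 0, 0], [1.5, 4, 44], 0], [[0, 0, 0], [1.5, 7, 52], 0], [[0, 0, 0], [1.5, 8.5, 58.5], 0], [[0, 0, 0], [1.5, 8.5, 58.5], 0], [[0, 0, 0], [1.5, 8.5, 58.5], 0]]}}

```text
clock: 14.75
eef_pos: [503.3, 181.0, 44.9]
tcp_rot: [2.712, 0.002, 1.665]
contact_force: [0.0, 0.1, 0.8]
opening: 0.002
```

```bash
python3 m.py -11,21,43 15,21,43; python3 - <<'E'
from rig import r
from h import *
s=r.sense();w=r.grab_frame("wrist")
cv2.imwrite("pics/w7.png",cv2.resize(w["color"][:,:,::-1],None,fx=1.5,fy=1.5,interpolation=cv2.INTER_CUBIC))
t=r.grab_frame("scene");cv2.imwrite("pics/s7.png",cv2.resize(t["color"][100:240,160:360,::-1],None,fx=4,fy=4,interpolation=cv2.INTER_CUBIC))
E
```

```text
now jig -15.421253327183772 20.799996204348126 44.933976053711675 q [ 0.433  0.39   2.259 -1.029  0.165  1.332]
Fjig 0.00666989426095312 0.06039712025844645 0.8311850869279046
-11,21,43 [-0.36  0.09  0.13] [0.2 3.2 3.6]
15,21,43 [-0.36  0.09  0.13] [ 0.2 26.8 14.4]
```

View pics/w7.png

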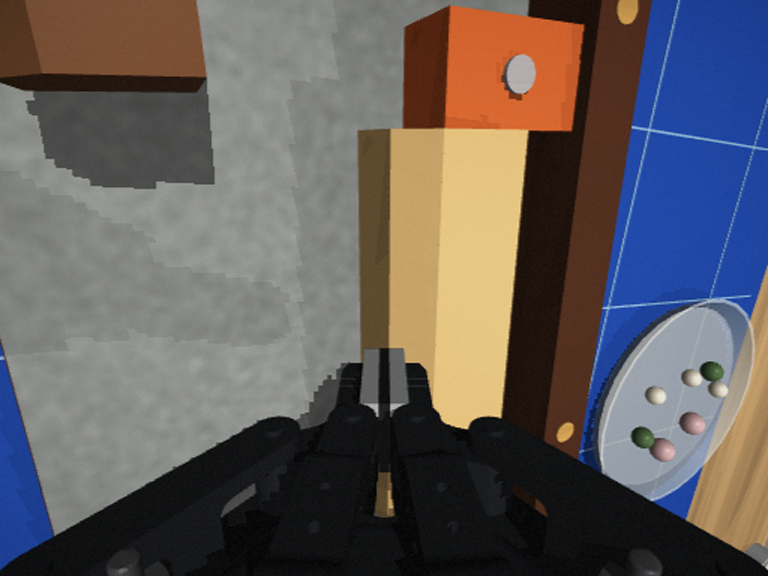

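View pics/s7.png

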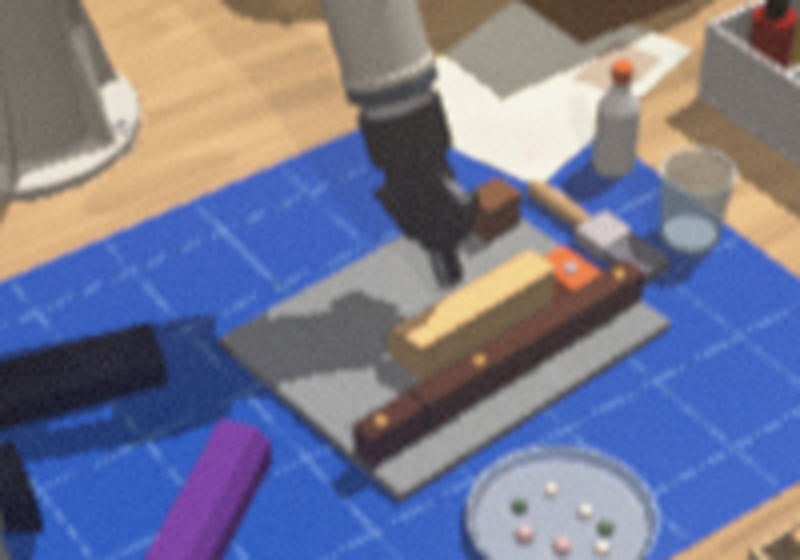

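{"fn": "play_rows", "kwargs": {"moves": [[[5, 0, 0], [0, -4, -4], 0], [[12.6, 0, 0], [0, -4, -4], 0], [[12.6, 0, 0], [0, -4, -4], 0], [[12.6, 0, 0], [0, -4, -4], 0]]}}

```text
clock: 15.25
eef_pos: [498.4, 179.1, 47.7]
tcp_rot: [2.923, 0.007, 1.663]
contact_force: [-0.5, -1.4, -1.2]
opening: -0.001
```

```bash
sed -i 's/radians(-25)/radians(-12)/' m.py; python3 m.py -12,21,44 -4,21,44 4,21,44 14,21,44; python3 -c "
from rig import r;s=r.sense();print(s['contact_force'],s['tcp_rot'])"
```

```text
now jig -20.491662363823558 19.356975056828205 47.7273612793447 q [ 0.387  0.395  2.126 -0.171  0.419  0.443]
Fjig -0.599139889637543 -1.3692860638815405 -1.2468082215343688
-12,21,44 [0.53 0.37 0.05] [1.7 7.5 5.5]
-4,21,44 [0.53 0.37 0.05] [ 1.7 15.3  7.2]
4,21,44 [0.53 0.37 0.05] [ 1.7 23.1  8.9]
14,21,44 [0.53 0.37 0.05] [ 1.7 32.9 11.1]
[-0.4700214  -1.41879978 -1.24680822] [2.92289489 0.00650599 1.66281216]
```

{"fn": "play_rows", "kwargs": {"moves": [[[0.5, 0.4, 0], [1.7, 4, 2.5], 0], [[0.5, 0.4, 0], [1.7, 7.5, 5.5], 0], [[0.5, 0.4, 0], [1.7, 10, 6], 0], [[0.5, 0.4, 0], [1.7, 13, 6.7], 0], [[0.5, 0.4, 0], [1.7, 16, 7.3], 0], [[0.5, 0.4, 0], [1.7, 19, 8], 0], [[0.5, 0.4, 0], [1.7, 22, 8.6], 0], [[0.5, 0.4, 0], [1.7, 22, 8.6], 0]]}}

```text
clock: 16.05
eef_pos: [521.9, 183.0, 44.1]
tcp_rot: [2.931, -0.0, 1.664]
contact_force: [0.3, 0.6, 0.7]
opening: 0.005
```

```bash
python3 m.py 8,21,44 14,21,44 15,21,43 16,21,42; python3 - <<'E'
from rig import r
from h import *
s=r.sense();w=r.grab_frame("wrist")
cv2.imwrite("pics/w8.png",cv2.resize(w["color"][:,:,::-1],None,fx=1.5,fy=1.5,interpolation=cv2.INTER_CUBIC))
E
```

```text
now jig 3.2957545805931363 21.048353625394814 44.06067837201564 q [ 0.37   0.428  2.074 -0.133  0.44   0.391]
Fjig 0.3810020069759642 0.6037983505627623 0.6601927710980741
8,21,44 [ 0.05 -0.03  0.05] [-0.1  4.6  1. ]
14,21,44 [ 0.05 -0.03  0.05] [-0.1 10.5  2.3]
15,21,43 [ 0.05 -0.03  0.05] [-0.1 11.2  3.5]
16,21,42 [ 0.05 -0.03  0.05] [-0.1 12.   4.7]
```

View pics/w8.png

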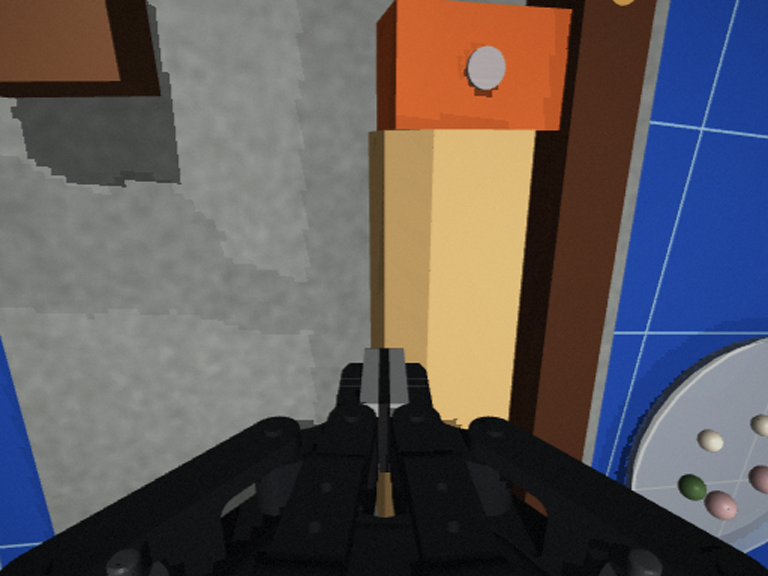

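{"fn": "play_rows", "kwargs": {"moves": [[[0, 0, 0], [0, 3, 0.7], 0], [[0, 0, 0], [0, 6, 1.3], 0], [[0, 0, 0], [0, 9, 2], 0], [[0, 0, 0], [0, 11, 3], 0], [[0, 0, 0], [0, 11, 3], 0]]}}

```text
clock: 16.6
eef_pos: [533.5, 184.1, 43.5]
tcp_rot: [2.931, -0.0, 1.664]
contact_force: [-0.7, -0.3, 1.7]
opening: 0.001
```

```bash
python3 m.py 16,21,42; python3 - <<'E'
from rig import r
from h import *
s=r.sense();w=r.grab_frame("wrist")
cv2.imwrite("pics/w9.png",cv2.resize(w["color"][:,:,::-1],None,fx=1.5,fy=1.5,interpolation=cv2.INTER_CUBIC))
E
```

```text
now jig 14.96700526304544 21.039495537169703 43.50410491736613 q [ 0.363  0.441  2.051 -0.128  0.449  0.379]
Fjig -0.6838749665077638 -0.20789254498986787 1.7412118259360894
16,21,42 [ 0.07 -0.03  0.04] [-0.   0.7  1.7]
```

View pics/w9.png

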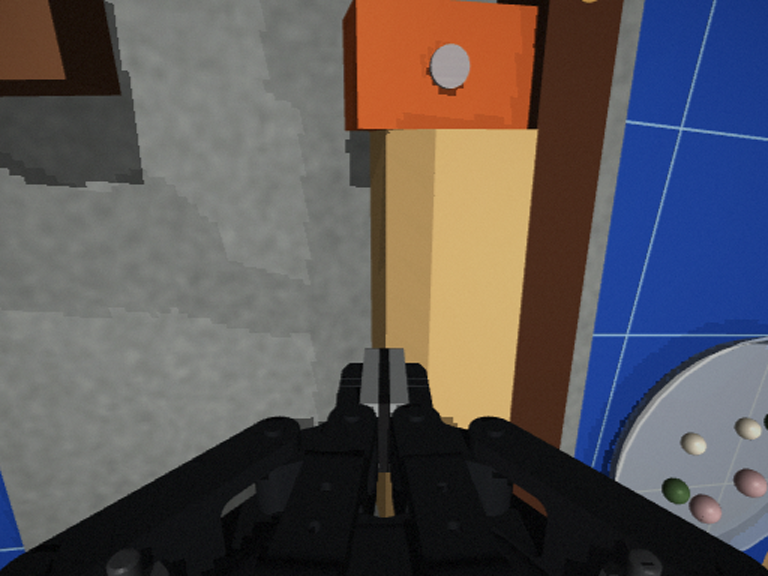

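{"fn": "play_rows", "kwargs": {"moves": [[[0, 0, 0], [0, 0.8, 1.2], 0], [[0, 0, 0], [0, 1.5, 2.4], 0], [[0, 0, 0], [0, 1.5, 2.4], 0]]}}

```text
clock: 16.95
eef_pos: [535.4, 184.3, 42.6]
tcp_rot: [2.93, -0.001, 1.664]
contact_force: [-10.7, -1.8, 23.0]
opening: -0.0
```

```bash
python3 m.py
```

```text
now jig 16.88019345029962 21.137923632487443 42.59554041917071 q [ 0.362  0.445  2.048 -0.128  0.448  0.379]
Fjig -10.83433931958302 -0.842204436522326 23.020092098185323
```

{"fn": "play_rows", "kwargs": {"moves": [[[0, 0, 0], [0, 0.6, 0], 0], [[0, 0, 0], [0, 1.2, 0], 0], [[0, 0, 0], [0, 1.2, 0], 0]]}}

```text
clock: 17.25
eef_pos: [535.4, 184.2, 42.9]
tcp_rot: [2.932, -0.0, 1.664]
contact_force: [-8.3, 0.4, 11.3]
opening: 0.001
```

```bash
python3 m.py
```

```text
now jig 16.83823389568982 21.059076862780934 42.909151617021166 q [ 0.362  0.445  2.046 -0.126  0.452  0.377]
Fjig -8.224646234281437 1.1837328414835184 11.347793493612912
```

{"fn": "play_rows", "kwargs": {"moves": [[[0, 0, 0], [0, 1.2, 0.5], 0], [[0, 0, 0], [0, 2.2, 0.8], 0], [[0, 0, 0], [0, 2.2, 0.8], 0], [[0, 0, 0], [0, 2.2, 0.8], 0]]}}

```text
clock: 17.65
eef_pos: [535.6, 184.2, 42.7]
tcp_rot: [2.936, 0.0, 1.664]
contact_force: [-13.9, 2.0, 19.8]
opening: -0.003
```

```bash
python3 m.py; python3 - <<'E'
from rig import r
from h import *
pj=np.load("pj.npy")
s=r.sense();w=r.grab_frame("wrist");f=wcam(s,w)
t=r.grab_frame("top")
img=cv2.resize(t["color"][:,:,::-1],None,fx=3,fy=3,interpolation=cv2.INTER_CUBIC)
cv2.imwrite("pics/t10.png",img[540:900,450:930])
cv2.imwrite("pics/w10.png",cv2.resize(w["color"][:,:,::-1],None,fx=1.5,fy=1.5,interpolation=cv2.INTER_CUBIC))
sc=r.grab_frame("scene")
cv2.imwrite("pics/s10.png",cv2.resize(sc["color"][120:260,60:340,::-1],None,fx=2.8,fy=2.8,interpolation=cv2.INTER_CUBIC))
E
```

```text
now jig 17.081415226443468 21.021507938138654 42.746290227985334 q [ 0.362  0.446  2.043 -0.124  0.457  0.375]
Fjig -13.64685803173147 3.265323638878554 19.760263475324948
```

View pics/w10.png

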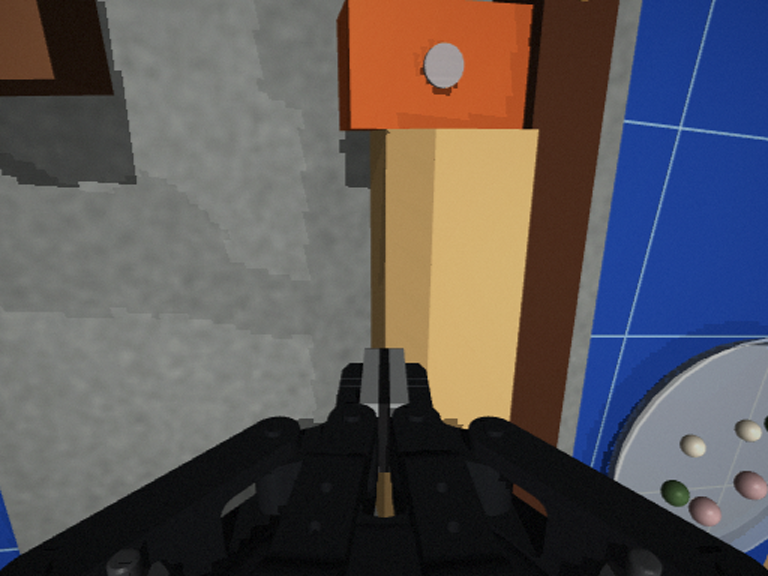

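View pics/s10.png

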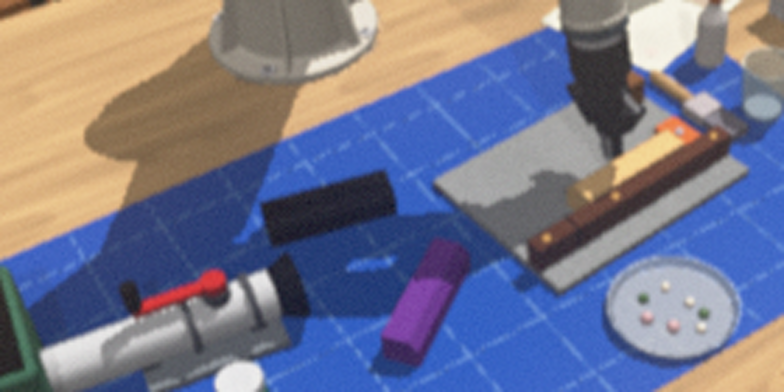

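View pics/t10.png

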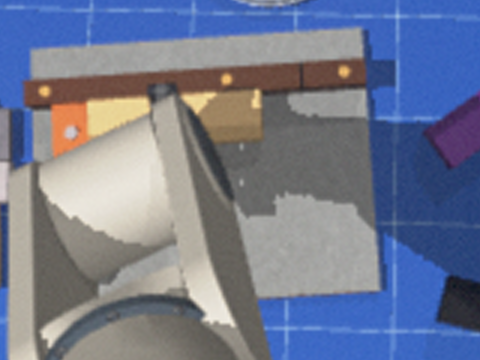

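```bash
python3 m.py; python3 -c "
from rig import r
for i in range(6): r.grab_frame('top')
s=r.sense();print(s['clock'],s['contact_force'],abs(s['qvel']).max())"; python3 m.py
```

```text
now jig 17.069832173754136 20.99386674431147 42.763808558545456 q [ 0.362  0.446  2.043 -0.124  0.457  0.375]
Fjig -13.852041243138455 2.7313103567571275 19.507679062978074
18.1 [-14.27563587   0.49823108  18.23428447] 0.0009792136703454688
now jig 17.10445503368276 21.023748095427205 42.76764887469425 q [ 0.362  0.446  2.043 -0.124  0.457  0.375]
Fjig -14.168485079494918 1.8155011321189158 18.234284470830595
```

```bash
python3 -c "
from rig import r
print(r.sign_off())"
```

```text
the job is handed in; nothing more can be done
None
```

I opened the damper fully, brought the strip home in the bench hook, and handed the job in at about 18 s with the arm still pushing. `sign_off` gave no verdict, so this rests on my own checks.

- **Damper:** I gripped the knob and turned the handle round until its stop pushed back with about 17 N. Pictures afterwards show the handle lying along the duct.
- **Strip:** I set the pale strip against the orange stop block (3.6 N of contact). Then I pushed on its bevel with the shut fingertips until it met the fence. The wrist and top pictures show it flush with the fence and its end at the stop.
- **Push:** The last reading on the tool was about 14 N from the fence direction and 18 N upward, steady over 0.45 s. Allowing for bed friction, I estimate at least 8 N on the fence and about 20 N on the bed, above the 4 N and 5 N needed.
- **Other things:** Nothing else was touched, and nothing looked out of place in the parts of the table the last pictures showed.

**Checks that differed or were less certain:**
- The stop block lay about 1.5 mm further along the fence than my fit of the bench hook, so I found it by touch.
- A steeper tool tilt brought two wrist joints near their limits. I tilted it only 12 degrees, so the fingertip edge pushes on the bevel rather than lying flat on it.
- The last reading also showed about 2 N on the tool along the fence. That means it may be pushing the strip slightly away from the stop, which friction should hold.

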